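# Square a tray of sauce jars into the packing jig

### The arm

A 6-joint arm with a two-finger parallel gripper is mounted at the origin on the work surface. World frame = base frame: x ahead of the robot, y to its left, z up, the work surface at z = 0. Lengths are in mm, angles in degrees, forces in N, time in s.
With the tool pointing down it reaches from about 300 to 850 mm from the base axis. Payload 4.2 kg.
Tool frame: the origin (TCP) lies midway between the tips of the shut fingers; the grasp point (between the pads) lies 19 mm behind it; z points along the fingers, y is the line along which they close (so a half turn about z gives the same grasp; the last joint's range is limited). The gripper opens to 91 mm and grips with 3 to 60 N. Pads are 32 mm wide; open, the fingers measure 118 mm over their backs; the gripper's body (76 mm by 178 mm) begins 60 mm behind the grasp point.
Start: joints at [-70.417, 18.312, 89.639, -0, 72.044, -1.146], TCP at [203.53, -537.791, 213.976] pointing down, gripper open.
Joint ranges: [-177.97, 177.97], [-48.28, 115.42], [12.27, 149.76], [-77.06, 257.06], [2.81, 150.46], [-146.56, 146.56]. Speed limits (degrees/s): [147.25, 147.25, 180, 180, 180, 180].

### API

Orientations are given as [roll, pitch, yaw] about the fixed x, y, z axes, in that order (R = Rz(yaw) Ry(pitch) Rx(roll)).
In Python, from workcell import env gives the robot as it stands.
- The arm moves only by the tool jog_arm, never from a script. Its argument "steps" is one flat list of numbers, 5 for each row, row after row: the closure, from 0 (fully open) to 1 (shut), then the shift along the tool's x, y, z in cm, then the turn about the tool's z in degrees. A call has 1 to 20 rows; each row is the pose to reach, as a shift and turn from the pose commanded when the call began, along the tool's axes at that moment; what a row does not reach only later rows make up. A row lasts 1/10 s, in which the tool goes at most 50 mm and 8.59 degrees, less where a joint would pass 70% of its speed; a pose out of reach is approached as far as the arm can. A call with a gripper value outside its range is refused whole. The fingers move at their own pace and stop on an object; "force" is the grip in N (left out, the last holds). Time passes only in rows, so rows that repeat a pose let the fingers close. It gives the time, the measured TCP pose, the force and the opening at its end, in the units of the state.
- env.state(): the state, without advancing time (a new reading comes with each control period).
- env.grab_frame(name): name is "side" or "top"; returns the picture (480x640x3 uint8, red, green, blue); there is no depth.
- env.camera_params(name): a dict with "fx", "fy", "cx", "cy" (pixels), "R" (3x3) and "t" (3): a world point X has camera coordinates R X + t. Camera axes: x right, y down, z forward; pixel columns grow to the right and rows downward; lengths in mm; the calibration is good to about 2 mm. A picture is of the moment at which its call begins. camera_params takes no time and is no camera call.
- env.job_done(): hands the job in, once; it reports no verdict.
The state is a dict: "time_s": time; "qpos": joint angles; "qvel": joint speeds; "effort": joint torques, N m; "ee_pos": TCP position; "ee_rot": TCP orientation; "force": force on the tool from outside, world axes, zero at the start; "torque": the same for the moment, N m; "gripper_width": finger opening in mm.
Only numpy, scipy, OpenCV 4.12 (cv2) and the standard library are available. Lean on these libraries where they do the work, as an engineer would, in place of code of your own. Each camera call takes 0.05 s, during which the arm holds its last target. There are 200 camera calls.

### The job

Push the cardboard tray of sauce jars along the bench into the corner of the packing jig, until its long side lies flush against the brown wooden rail and its short end flush against the blue stop block, whichever end of the rail that block is at. Only push on the outside of the tray: do not lift or tip it, and do not take hold of or push on the jars in it. Leave the two sauce bottles and the label roll where they stand, and finish clear of the tray.

Things in the scene. Friction and masses are not known exactly. Their poses are not given: they have to be found in the camera images.
- tray: Loose open cardboard tray with six jars in two rows of three; 88 mm along its x, 128 mm along its y (long side), walls 45 mm high; 0.5 to 0.9 kg in all, slides under about 2.5 to 6.5 N. Origin: centre of its underside; z up. It starts on the robot's side of the rail, its centre 115 to 135 mm from the rail's face, turned up to 0.3 rad out of square with it.
- jars: The six orange jars with black lids fixed in the tray (they move with it); jar diameter 37 mm, lids reach 66 mm above the bench and the jars stand 5 mm inside the tray's outer faces. Same origin and axes as the tray. Not to be pushed or held.
- rail: Brown wooden rail fixed to the bench, 520 mm along its y, 30 mm thick, 30 mm high. Origin: at bench level, middle of the face that looks toward the robot; its x points away from the robot through the rail, which fills x = 0 to 30 mm, so the tray belongs at negative x.
- stop: Blue stop block fixed to the bench at right angles to the rail, one end on the rail's face, near the rail's left (+y) or right (-y) end; 100 mm along its x, 30 mm along its y, 30 mm high. Origin: centre of its underside, 225 mm along the rail from the rail's origin, 50 mm out from its face; axes parallel to the rail's. The tray goes on its side nearer the rail's middle.
- roll: Loose white and yellow label roll standing on its flat end, 64 mm diameter, 50 mm high, in front of the rail at the end where the stop block is not. Origin: centre of its underside. Leave alone.
- bottle_a: Loose sauce bottle standing behind the rail (beyond it from the robot), 46 mm diameter, 150 mm high. Origin: centre of its underside. Leave alone.
- bottle_b: Loose sauce bottle like the other, standing at the robot's right (-y), nearer to the robot than the rail. Origin: centre of its underside. Leave alone.
There are look-alikes about, which are no part of the job. Of the things that look like the tray, the smaller one is meant.

How it is judged:
By the outcome, as a careful person would: the job done as asked, in the order asked, and still so for the second after the job is handed in, with the robot touching nothing.
It also fails if it takes over 48 s, if anything falls off the work surface, if the arm or the gripper's body presses on something with over 40 N, if the wrist force passes 120 N, or if a joint passes its speed limit or range.

## Working session

There is one attempt and no reset: what is moved stays moved. The work goes in short steps, Python scripts to look and compute and a tool call to move; the robot and the scene stay as the last step left them, time stands still between calls to the robot, and variables do not carry over. Pictures are saved under pics/ and viewed, on a budget of 10 in all, crops included, one or two more only if the job needs it, and the job is handed in when it is done.

Besides the shell and the picture viewer there is one more tool, called after "Emit:" as a command line: name --argument value ..., lists and objects as JSON in quotes. jog_arm: Moves the arm, as the interface text tells. Its arguments: {"type":"object","properties":{"steps":{"type":"array","items":{"type":"number"}},"force":{"type":"number"}},"required":["steps"]}

```bash
mkdir -p pics; cat > h.py <<'E'
import numpy as np, cv2
from workcell import env
def ray(name,uv,z):
    p=env.camera_params(name);R=np.array(p["R"]);t=np.array(p["t"])
    c=-R.T@t; d=R.T@np.array([(uv[0]-p["cx"])/p["fx"],(uv[1]-p["cy"])/p["fy"],1])
    return c+d*(z-c[2])/d[2]
def proj(name,X):
    p=env.camera_params(name);c=np.array(p["R"])@np.array(X,float)+np.array(p["t"])
    return np.array([p["fx"]*c[0]/c[2]+p["cx"],p["fy"]*c[1]/c[2]+p["cy"]])
def snap(name,fn):
    im=env.grab_frame(name)[:,:,::-1].copy();cv2.imwrite("pics/"+fn,im);return im
E
python3 - <<'E'
from h import *
for n in("top","side"):
    snap(n,n+"0.png");p=env.camera_params(n);print(n,p["fx"],-np.array(p["R"]).T@np.array(p["t"]));print(np.round(p["R"],2))
print(env.state())
E
```

```text
top 439.2150764509643 [448.13844784 -11.66360301 985.0329849 ]
[[ 0.02 -1.    0.02]
 [-0.99 -0.02 -0.16]
 [ 0.16 -0.02 -0.99]]
side 444.4476967349709 [338.76481258 456.67095865 729.01494306]
[[-0.89 -0.47 -0.01]
 [-0.36  0.69 -0.63]
 [ 0.3  -0.55 -0.78]]
{'time_s': 0.1, 'qpos': array([-7.04172386e+01,  1.83459839e+01,  8.97004446e+01,  3.08548869e-04,
        7.20419977e+01, -1.14524303e+00]), 'qvel': array([-0.06177057, -0.00182778, -0.16047487, -0.03180511,  0.01115099,
        0.01076128]), 'effort': array([ 3.88536791e-04, -4.13335419e+01, -2.32508719e+01,  7.28093041e-02,
        4.20504820e-02, -6.29132774e-05]), 'ee_pos': array([ 203.36805118, -537.35178405,  213.21736213]), 'ee_rot': array([-1.79911597e+02, -2.06068049e-03,  2.07279074e+01]), 'force': array([0.72691794, 1.01596312, 0.50069394]), 'torque': array([-0.04789031, -0.01957687, -0.04933716]), 'gripper_width': 91.32117585821125}
```

View pics/top0.png

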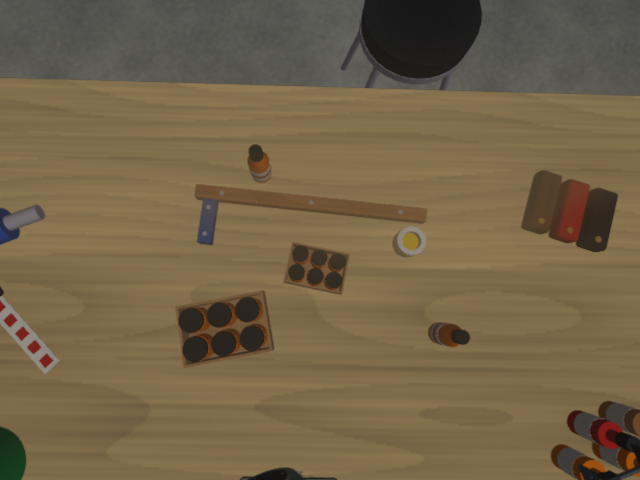

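View pics/side0.png

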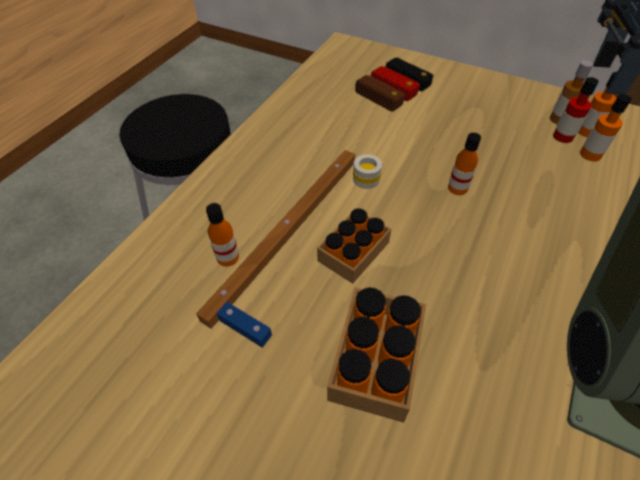

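The top view shows the small tray at (317,268), and the larger look-alike at (225,328), which has 2x3 jars too. The rail runs from (195,190) to (427,215), with the blue stop at its left (+y) end at (208,221). The roll is at (411,241), bottle_a at (260,163) behind the rail and bottle_b at (450,335). The side view agrees: small tray (355,243), big tray (380,350), stop (244,323).

Tray candidates are small (317,268) and large (225,328), and I choose the small one. Stop candidates are the blue block (208,221) and the blue object at (20,222) at the left edge, and I choose the block. Next I'll measure them and check with a crop.

```bash
cat >> h.py <<'E'
def lids(im,zl=66,roi=None):
    """lid centres (world) of small tray from the top view"""
    g=im.max(axis=2); m=(g<62).astype(np.uint8)
    if roi is not None:
        k=np.zeros_like(m);x0,y0,x1,y1=roi;k[y0:y1,x0:x1]=1;m=m*k
    m=cv2.morphologyEx(m,cv2.MORPH_OPEN,np.ones((5,5),np.uint8))
    n,l,s,c=cv2.connectedComponentsWithStats(m)
    return [(c[i],s[i,4],ray("top",c[i],zl)) for i in range(1,n) if s[i,4]>80]
E
python3 - <<'E'
from h import *
im=cv2.imread("pics/top0.png")
L=lids(im,66,(275,235,360,300))
for a in L: print(a[0].round(1),a[1],a[2].round(1))
print("mean",np.mean([a[2] for a in L],0))
hsv=cv2.cvtColor(im,cv2.COLOR_BGR2HSV)
print("px rail",hsv[202,280],"wood",hsv[230,280],"stop",hsv[221,208],"tray",hsv[291,330],hsv[245,310])
m=cv2.inRange(hsv,(95,70,30),(130,255,255));m[:, :150]=0;m[:,280:]=0
c=max(cv2.findContours(m,0,2)[0],key=cv2.contourArea);r=cv2.boxPoints(cv2.minAreaRect(c))
print("stop z30");print(np.array([ray("top",q,30) for q in r]).round(1))
# rail lower edge
V=hsv[:,:,2].astype(int)
lo=[];hi=[]
for u in range(225,395,10):
    y=int(193+(u-210)*0.105); col=V[y-14:y+22,u].astype(float); d=np.diff(cv2.GaussianBlur(col[:,None],(1,3),0)[:,0])
    lo.append((u,y-14+np.argmax(d)+.5)); hi.append((u,y-14+np.argmin(d)+.5))
print(lo,hi)
for e in(lo,hi):
    P=np.array([ray("top",q,30) for q in e]);f=np.polyfit(P[:,1],P[:,0],1);print("rail x=",f,np.std(P[:,0]-np.polyval(f,P[:,1])))
# check crop
cv2.imwrite("pics/crop0.png",cv2.resize(im[150:380,165:465],None,fx=2.6,fy=2.6,interpolation=cv2.INTER_CUBIC))
E
```

```text
[300.4 253.2] 177 [562.3 -13.2  66. ]
[318.4 257.6] 163 [553.9 -51.4  66. ]
[336.9 263.4] 111 [542.4 -90.4  66. ]
[296.4 271.9] 182 [522.9  -5.9  66. ]
[314.9 275.9] 187 [515.3 -44.7  66. ]
[333.7 279.9] 188 [507.8 -84.2  66. ]
mean [534.09216664 -48.30709855  66.        ]
px rail [ 15 136 109] wood [ 19 108 137] stop [122  40  82] tray [ 16 123  91] [ 17 114 127]
stop z30
[[599.9 211.9  30. ]
 [600.5 185.7  30. ]
 [587.2 185.   30. ]
 [586.6 211.1  30. ]]
[(225, np.float64(202.5)), (235, np.float64(203.5)), (245, np.float64(204.5)), (255, np.float64(205.5)), (265, np.float64(206.5)), (275, np.float64(207.5)), (285, np.float64(208.5)), (295, np.float64(209.5)), (305, np.float64(210.5)), (315, np.float64(211.5)), (325, np.float64(212.5)), (335, np.float64(213.5)), (345, np.float64(215.5)), (355, np.float64(216.5)), (365, np.float64(217.5)), (375, np.float64(218.5)), (385, np.float64(219.5))] [(225, np.float64(186.5)), (235, np.float64(187.5)), (245, np.float64(201.5)), (255, np.float64(202.5)), (265, np.float64(190.5)), (275, np.float64(191.5)), (285, np.float64(205.5)), (295, np.float64(193.5)), (305, np.float64(194.5)), (315, np.float64(195.5)), (325, np.float64(196.5)), (335, np.float64(197.5)), (345, np.float64(212.5)), (355, np.float64(200.5)), (365, np.float64(201.5)), (375, np.float64(202.5)), (385, np.float64(203.5))]
rail x= [8.53413827e-02 6.63866354e+02] 0.6334381250463318
rail x= [5.62326066e-02 6.92794974e+02] 12.368383112209415
```

View pics/crop0.png

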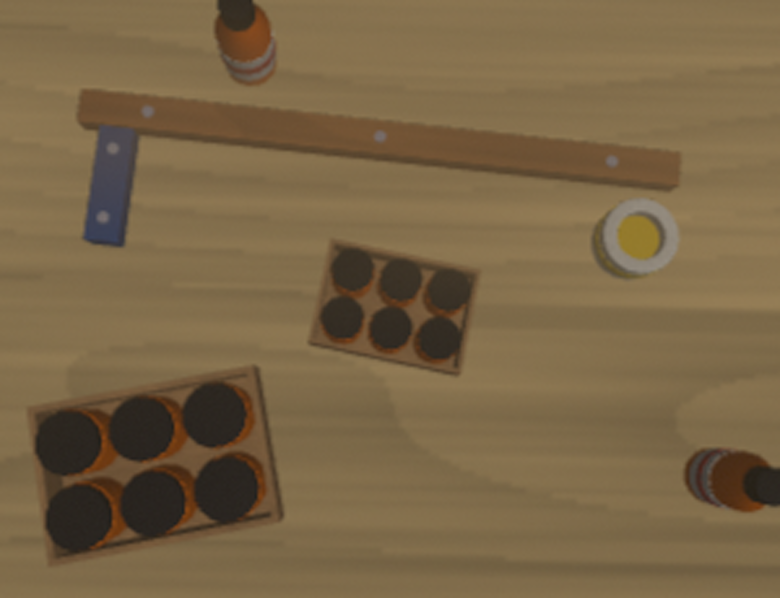

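The crop confirms the small tray has six jars with both rows clear. The stop's screws are at crop (112,148) and (102,217), and the rail's middle screw is at (380,136). Next I'll convert these to rail coordinates.

```bash
cat >> h.py <<'E'
# rail frame: face line at bench
a=0.0854
def crop(u,v): return (165+u/2.6,150+v/2.6)
E
python3 - <<'E'
from h import *
def P(u,v,z): return ray("top",crop(u,v),z)
face=[P(150,136,0),P(300,152,0),(P(560,179.5,0)),P(660,188,0)]
top=[P(150,129,30),P(660,181,30)]
scr=[P(148,111,30),P(380,136,30),P(612,161,30)]
ends=[P(80,90,30),P(680,152,30)]
print("face0",np.round(face,1));print("topfront",np.round(top,1));print("screws",np.round(scr,1));print("ends",np.round(ends,1))
s=np.array(scr);th=np.arctan2(*(s[0]-s[2])[:2]);print("rail slope deg",np.degrees(th),"pitch",np.linalg.norm(s[0]-s[2]))
n=np.array([np.cos(th),-np.sin(th)]);y=np.array([np.sin(th),np.cos(th)]);O=s[1][:2]-15*n
print("O",O,n,y)
def rf(p):p=np.array(p)[:2]-O;return np.round([p@n,p@y],1)
print("face rf",[rf(p) for p in face],"topfront",[rf(p) for p in top])
print("stop screws",rf(P(112,148,30)),rf(P(102,217,30)),"stop inner edge top",rf(P(137,140,30)),rf(P(124,246,30)))
print("tray",rf([534.1,-48.3]))
# tray wall top corners z45
for c in[(332,240),(479,271),(460,375),(310,344)]: print("tray corner",rf(P(*c,45)))
print("roll",rf(P(640,238,50)),"botA base~",rf(P(250,72,10)),"botB base",P(700,476,10).round(),rf(P(700,476,10)))
for c in[(257,367),(283,520),(28,408),(50,564)]: print("big",P(*c,68).round(), rf(P(*c,68)))
# side check: lids & screws
for nme,X in[("midscrew",s[1]),("tray66",[534.1,-48.3,66])]: print(nme,proj("side",X).round(1))
E
```

```text
face0 [[ 684.1  167.2    0. ]
 [ 672.9   34.8    0. ]
 [ 653.6 -195.2    0. ]
 [ 648.1 -283.8    0. ]]
topfront [[ 683.   162.1   30. ]
 [ 648.1 -275.6   30. ]]
screws [[ 698.8  164.5   30. ]
 [ 681.7  -34.8   30. ]
 [ 664.6 -234.5   30. ]]
ends [[ 715.9  223.6   30. ]
 [ 674.  -293.5   30. ]]
rail slope deg 4.895430584160673 pitch 400.5232054031642
O [666.78347753 -33.51370126] [ 0.99635211 -0.08533746] [0.08533746 0.99635211]
face rf [array([1.000e-01, 2.015e+02]), array([ 0.2, 68.6]), array([   0.7, -162.2]), array([   2.7, -251. ])] topfront [array([ -0.5, 196.2]), array([   2. , -242.8])]
stop screws [-20.6 226.1] [-80.6 226.1] stop inner edge top [-11.3 205.9] [-103.1  204.3]
tray [-130.9  -26.1]
tray corner [-81.3  30.6]
tray corner [-94.1 -93.6]
tray corner [-181.1  -85.9]
tray corner [-169.   39.]
roll [ -52.8 -224.2] botA base~ [ 64.9 119.9] botB base [ 400. -310.   10.] [-242.3 -298.2]
big [481.  61.  68.] [-192.8   78. ]
big [363.  36.  68.] [-308.5   43.6]
big [446. 240.  68.] [-243.7  253.4]
big [327. 215.  68.] [-359.9  218.6]
midscrew [287.7 221.5]
tray66 [356.3 231.4]
```

The numbers agree with the given sizes: screw pitch is 400, the stop centre is at y_r 226, and the tray centre at (-131,-27) in rail coordinates, turned about -6° to the rail. The goal centre is (-44,146).

The plan, with tool y along the rail throughout:
1. Push the near long side with both fingers until it is flush to the rail.
2. Push the right end with shut fingers to the stop.
3. Nudge the long side again.

First I move above the start point.

Emit:
jog_arm --steps '[0.23,2,-1.8,0,2,0.23,5,-4.5,0,4,0.23,8.5,-7.6,0,6,0.23,12,-10.7,0,8,0.23,15.5,-13.8,0,10,0.23,19,-17,0,12,0.23,22.5,-20.1,0,14.5,0.23,26,-23.2,0,17,0.23,29.5,-26.3,0,19,0.23,33,-29.5,0,21,0.23,36,-32.2,0,23,0.23,38.5,-34.4,0,24.5,0.23,40,-35.7,0,25.6,0.23,40.5,-36.2,0,25.6,0.23,40.5,-36.2,0,25.6,0.23,40.5,-36.2,0,25.6]' --force 20

```text
time_s: 1.7
ee_pos: [453.6, -56.5, 213.8]
ee_rot: [180.0, 0.0, -4.9]
force: [-0.6, -0.7, -0.5]
gripper_width: 70.3
```

Emit:
jog_arm --steps '[0.23,0,0,2,0,0.23,0,0,5,0,0.23,0,0,8,0,0.23,0,0,11,0,0.23,0,0,14,0,0.23,0,0,16.5,0,0.23,0,0,18.5,0,0.23,0,0,19.4,0,0.23,0,0,19.4,0,0.23,0,0,19.4,0]'

```text
time_s: 2.7
ee_pos: [454.7, -56.5, 20.6]
ee_rot: [180.0, -0.1, -4.9]
force: [0.1, -0.4, 0.6]
gripper_width: 70.3
```

```bash
python3 - <<'E'
from h import *
print(env.state()["ee_pos"],env.state()["force"])
im=snap("side","side1.png")
t=snap("top","top1.png")
cv2.imwrite("pics/crop1.png",np.hstack([cv2.resize(im[130:430,180:480],(400,400)),cv2.resize(t[150:400,165:415],(400,400))]))
E
```

```text
[454.72418768 -56.46535703  20.63104078] [ 0.11027148 -0.35996332  0.62899371]
```

View pics/crop1.png

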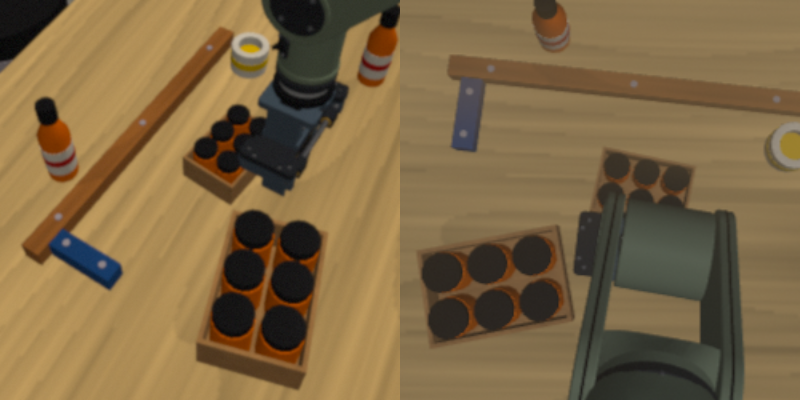

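The views show the gripper behind the tray's near long side: the tray is untouched, and the body is clear of the big tray and over low space. Now I push toward the rail.

Emit:
jog_arm --steps '[0.23,0.4,0,0,0,0.23,0.8,0,0,0,0.23,1.2,0,0,0,0.23,1.6,0,0,0,0.23,2.1,0,0,0,0.23,2.6,0,0,0,0.23,3.1,0,0,0,0.23,3.7,0,0,0,0.23,4.3,0,0,0,0.23,4.9,0,0,0,0.23,5.5,0,0,0,0.23,6.1,0,0,0,0.23,6.7,0,0,0,0.23,7.3,0,0,0,0.23,7.9,0,0,0,0.23,8.5,0,0,0,0.23,9.0,0,0,0,0.23,9.4,0,0,0,0.23,9.7,0,0,0,0.23,9.8,0,0,0]'

```text
time_s: 4.8
ee_pos: [552.1, -64.2, 20.0]
ee_rot: [180.0, -0.0, -4.9]
force: [-3.0, 0.1, 0.1]
gripper_width: 70.1
```

Emit:
jog_arm --steps '[0.23,0.1,0,0,0,0.23,0.2,0,0,0,0.23,0.3,0,0,0,0.23,0.4,0,0,0,0.23,0.4,0,0,0]'

```text
time_s: 5.3
ee_pos: [556.1, -64.6, 20.0]
ee_rot: [180.0, -0.0, -4.9]
force: [-3.3, -1.0, -1.3]
gripper_width: 70.4
```

Emit:
jog_arm --steps '[0.23,0.1,0,0,0,0.23,0.2,0,0,0,0.23,0.3,0,0,0,0.23,0.3,0,0,0]'

```text
time_s: 5.7
ee_pos: [559.2, -64.8, 20.0]
ee_rot: [180.0, -0.0, -4.9]
force: [-2.4, 0.2, -0.3]
gripper_width: 70.5
```

Emit:
jog_arm --steps '[0.23,0.1,0,0,0,0.23,0.2,0,0,0,0.23,0.2,0,0,0]'

```text
time_s: 6.0
ee_pos: [560.5, -65.0, 20.0]
ee_rot: [180.0, 0.0, -4.9]
force: [-5.4, 0.1, 1.6]
gripper_width: 70.4
```

Emit:
jog_arm --steps '[0.23,0.1,0,0,0,0.23,0.2,0,0,0,0.23,0.2,0,0,0]'

```text
time_s: 6.3
ee_pos: [560.5, -65.0, 20.0]
ee_rot: [180.0, 0.3, -4.9]
force: [-8.1, 0.2, 5.8]
gripper_width: 70.3
```

It stopped against the rail with force rising to 8 N. I back off, shut the fingers and go round to the tray's right end.

Emit:
jog_arm --steps '[0.23,-0.5,0,0,0,0.23,-1.5,0,0,0,0.23,-3,0,0,0,1,-4,0,0,0,1,-4,2,0,0,1,-4,4.5,0,0,1,-4,7,0,0,1,-4,8.5,0,0,1,-4,9,0,0,1,-3,9,0,0,1,-1,9,0,0,1,1,9,0,0,1,3,9,0,0,1,4.5,9,0,0,1,5.4,9,0,0,1,5.4,9,0,0,1,5.4,9,0,0]'

```text
time_s: 8.0
ee_pos: [608.4, -158.7, 19.7]
ee_rot: [-180.0, 0.1, -4.8]
force: [-0.4, -0.1, 0.5]
gripper_width: 0.4
```

```bash
python3 - <<'E'
from h import *
print(env.state()["ee_pos"],env.state()["force"])
im=snap("side","side2.png")
t=snap("top","top2.png")
cv2.imwrite("pics/crop2.png",np.hstack([cv2.resize(im[130:430,180:480],(400,400)),cv2.resize(t[150:400,185:435],(400,400))]))
E
```

```text
[ 608.44904107 -158.73116279   19.65850796] [-0.44696713 -0.1299674   0.48077372]
```

View pics/crop2.png

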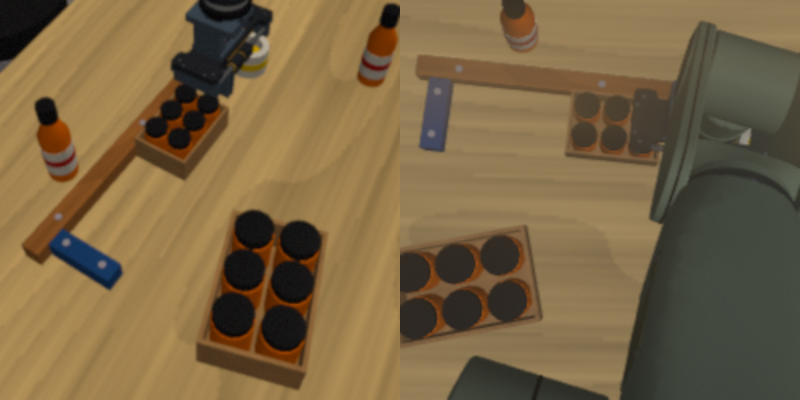

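The side view shows the tray flush along the rail and the shut gripper off its right end. Everything else is where it was. Now I push along the rail.

Emit:
jog_arm --steps '[1,0.1,-0.4,0,0,1,0.2,-0.9,0,0,1,0.2,-1.4,0,0,1,0.2,-1.9,0,0,1,0.2,-2.4,0,0,1,0.2,-3,0,0,1,0.2,-3.6,0,0,1,0.2,-4.2,0,0,1,0.2,-4.8,0,0,1,0.2,-5.4,0,0,1,0.2,-6,0,0,1,0.2,-6.6,0,0,1,0.2,-7.2,0,0,1,0.2,-7.8,0,0,1,0.2,-8.4,0,0,1,0.2,-9,0,0,1,0.2,-9.4,0,0,1,0.2,-9.7,0,0,1,0.2,-10,0,0,1,0.2,-10,0,0]'

```text
time_s: 10.1
ee_pos: [619.4, -59.3, 19.9]
ee_rot: [-180.0, 0.0, -4.9]
force: [-0.9, -1.1, 0.0]
gripper_width: 0.4
```

```bash
python3 - <<'E'
from h import *
print(env.state()["ee_pos"],env.state()["force"])
im=snap("side","side3.png")
t=snap("top","top3.png")
cv2.imwrite("pics/crop3.png",np.hstack([cv2.resize(im[150:400,180:430],(400,400)),cv2.resize(t[150:350,185:385],(400,400))]))
E
```

```text
[619.41297092 -59.32462252  19.93032901] [-0.89646121 -1.08498481  0.00348871]
```

View pics/crop3.png

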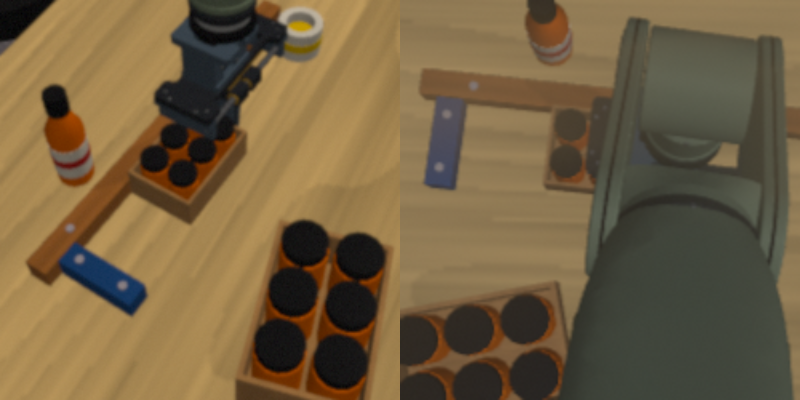

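The tray is sliding along the rail, still flush, with about 97 mm left to the stop. Bottle_a and the roll are untouched. I continue, slowing at the end.

Emit:
jog_arm --steps '[1,0,-0.4,0,0,1,0,-0.9,0,0,1,0,-1.4,0,0,1,0,-2,0,0,1,0,-2.6,0,0,1,0,-3.2,0,0,1,0,-3.8,0,0,1,0,-4.4,0,0,1,0,-5,0,0,1,0,-5.6,0,0,1,0,-6.2,0,0,1,0,-6.8,0,0,1,0,-7.3,0,0,1,0,-7.8,0,0,1,0,-8.2,0,0,1,0,-8.5,0,0,1,0,-8.8,0,0,1,0,-9,0,0,1,0,-9.2,0,0,1,0,-9.3,0,0]'

```text
time_s: 12.2
ee_pos: [627.2, 32.8, 19.9]
ee_rot: [180.0, 0.0, -4.9]
force: [-0.7, -4.4, 1.5]
gripper_width: 0.3
```

Emit:
jog_arm --steps '[1,0,-0.1,0,0,1,0,-0.2,0,0,1,0,-0.3,0,0,1,0,-0.3,0,0]'

```text
time_s: 12.6
ee_pos: [627.5, 35.8, 19.9]
ee_rot: [180.0, 0.0, -4.9]
force: [-1.8, -3.7, 0.6]
gripper_width: 0.2
```

Emit:
jog_arm --steps '[1,0,-0.1,0,0,1,0,-0.2,0,0,1,0,-0.2,0,0]'

```text
time_s: 12.9
ee_pos: [627.7, 37.7, 19.9]
ee_rot: [180.0, 0.0, -4.9]
force: [-1.9, -3.9, 1.5]
gripper_width: 0.8
```

Emit:
jog_arm --steps '[1,0,-0.1,0,0,1,0,-0.2,0,0,1,0,-0.2,0,0]'

```text
time_s: 13.2
ee_pos: [627.9, 39.7, 19.9]
ee_rot: [180.0, 0.0, -4.9]
force: [-1.8, -4.5, 0.4]
gripper_width: 0.7
```

Emit:
jog_arm --steps '[1,0,-0.1,0,0,1,0,-0.2,0,0,1,0,-0.2,0,0]'

```text
time_s: 13.5
ee_pos: [628.0, 41.5, 19.9]
ee_rot: [180.0, 0.0, -4.9]
force: [-1.5, -5.5, 1.5]
gripper_width: 0.5
```

Emit:
jog_arm --steps '[1,0,-0.1,0,0,1,0,-0.2,0,0,1,0,-0.2,0,0]'

```text
time_s: 13.8
ee_pos: [628.0, 41.5, 19.9]
ee_rot: [179.8, 0.0, -4.8]
force: [-2.8, -11.6, 1.4]
gripper_width: 0.6
```

Emit:
jog_arm --steps '[1,0,-0.1,0,0,1,0,-0.1,0,0]'

```text
time_s: 14.0
ee_pos: [628.0, 41.5, 20.0]
ee_rot: [179.7, 0.0, -4.8]
force: [-2.0, -13.1, 2.4]
gripper_width: 0.4
```

It stopped against the stop, with force rising to 13 N and no motion. I back off and go round for a squaring nudge on the long side, staying clear of the big tray.

Emit:
jog_arm --steps '[1,0,0.5,0,0,1,0,1.5,0,0,1,0,2.5,0,0,1,-1,3,0,0,1,-3,3,0,0,1,-5,3,0,0,1,-7,3,0,0,1,-8.4,3,0,0,1,-8.4,2,0,0,1,-8.4,0,0,0,0.6,-8.4,-2,0,0,0.23,-8.4,-4,0,0,0.23,-8.4,-6,0,0,0.23,-8.4,-6.7,0,0,0.23,-8.4,-6.7,0,0,0.23,-8.4,-6.7,0,0,0.23,-8,-6.7,0,0,0.23,-7.5,-6.7,0,0,0.23,-7,-6.7,0,0,0.23,-6.5,-6.7,0,0]'

```text
time_s: 16.0
ee_pos: [570.0, 116.5, 20.0]
ee_rot: [180.0, -0.0, -4.9]
force: [0.3, -0.2, 0.3]
gripper_width: 70.1
```

Emit:
jog_arm --steps '[0.23,0.2,0,0,0,0.23,0.3,0,0,0,0.23,0.4,0,0,0,0.23,0.5,0,0,0,0.23,0.5,0,0,0]'

```text
time_s: 16.5
ee_pos: [574.3, 116.6, 19.9]
ee_rot: [180.0, -0.0, -4.9]
force: [0.1, -0.5, -0.1]
gripper_width: 70.2
```

Emit:
jog_arm --steps '[0.23,0.1,0,0,0,0.23,0.2,0,0,0,0.23,0.2,0,0,0]'

```text
time_s: 16.8
ee_pos: [575.9, 116.4, 19.9]
ee_rot: [180.0, 0.0, -4.9]
force: [-1.7, 0.0, -0.3]
gripper_width: 70.0
```

Emit:
jog_arm --steps '[0.23,0.1,0,0,0,0.23,0.2,0,0,0,0.23,0.2,0,0,0]'

```text
time_s: 17.1
ee_pos: [575.9, 116.4, 19.8]
ee_rot: [180.0, 0.3, -4.9]
force: [-6.0, 1.1, 4.4]
gripper_width: 70.2
```

Emit:
jog_arm --steps '[0.23,0.1,0,0,0,0.23,0.1,0,0,0]'

```text
time_s: 17.3
ee_pos: [575.9, 116.3, 19.9]
ee_rot: [180.0, 0.4, -4.9]
force: [-9.3, 2.1, 7.3]
gripper_width: 70.3
```

It's firm at the same depth as before (x_r ≈ -103.4), so it is flush. I retreat, rise and swing clear for the check.

Emit:
jog_arm --steps '[0.23,-0.5,0,0,0,0.23,-1.5,0,0,0,0.23,-2.4,0,0,0,0.23,-2.6,0,-1,0,0.23,-2.6,0,-4,0,0.23,-2.6,0,-8,0,0.23,-2.6,0,-12,0,0.23,-2.6,0,-16,0,0.23,-2.6,2,-19,0,0.23,-4,6,-20,0,0.23,-6,10,-20,0,0.23,-8,14,-20,0,0.23,-10,18,-20,0,0.23,-12,22,-20,0,0.23,-14,26,-20,0,0.23,-16,30,-20,0,0.23,-18,34,-20,0,0.23,-19,36,-20,0,0.23,-19,36,-20,0,0.23,-19,36,-20,0]'

```text
time_s: 19.3
ee_pos: [359.5, -226.4, 220.5]
ee_rot: [180.0, -0.1, -5.0]
force: [-0.4, 0.3, 0.3]
gripper_width: 70.0
```

```bash
python3 - <<'E'
from h import *
im=snap("side","side4.png")
t=snap("top","top4.png")
print(env.state()["ee_pos"])
O=np.array([666.78,-33.51]);n=np.array([.99635,-.08534]);y=np.array([.08534,.99635])
L=lids(t,66,(200,190,300,255))
for c,a,p in L: q=p[:2]-O; print(c.round(1),a,np.round([q@n,q@y],1))
m=np.mean([p for _,_,p in L],0)[:2]-O;print("centre",m@n,m@y,"want -44,146")
cv2.imwrite("pics/crop4.png",np.hstack([cv2.resize(im[200:370,170:340],(400,400),interpolation=2),cv2.resize(t[150:270,185:305],(400,400),interpolation=2)]))
cv2.imwrite("pics/full4.png",np.hstack([cv2.resize(im,(400,300)),cv2.resize(t,(400,300))]))
E
```

```text
[ 359.90358383 -225.69678629  220.25346095]
  return _methods._mean(a, axis=axis, dtype=dtype,
  ret = ret.dtype.type(ret / rcount)
Traceback (most recent call last):
IndexError: invalid index to scalar variable.
```

```bash
python3 - <<'E'
from h import *
im=cv2.imread("pics/side4.png");t=cv2.imread("pics/top4.png")
cv2.imwrite("pics/crop4.png",np.hstack([cv2.resize(im[200:370,170:340],(400,400),interpolation=2),cv2.resize(t[160:260,185:285],(400,400),interpolation=2)]))
cv2.imwrite("pics/full4.png",np.hstack([cv2.resize(im,(400,300)),cv2.resize(t,(400,300))]))
O=np.array([666.78,-33.51]);n=np.array([.99635,-.08534]);y=np.array([.08534,.99635])
X=np.r_[O-44*n+146*y,66];print(proj("top",X)); print(t[190:250:5,245].max(1))
E
```

```text
[240.5451775  217.80234594]
[118 113 119  76  75  73 111  67  65 114 105 138]
```

View pics/crop4.png

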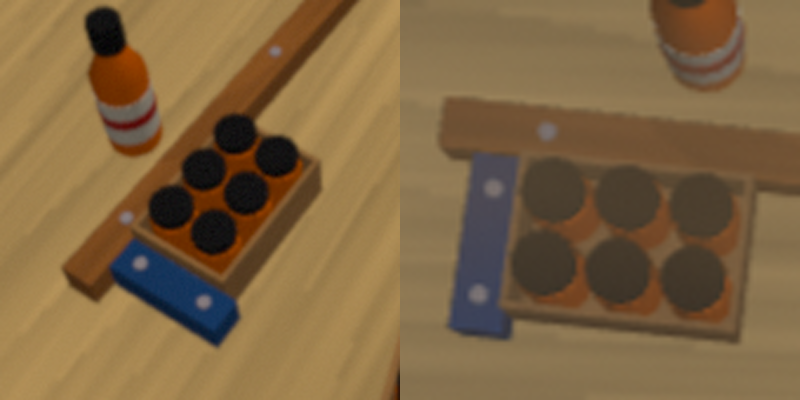

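View pics/full4.png

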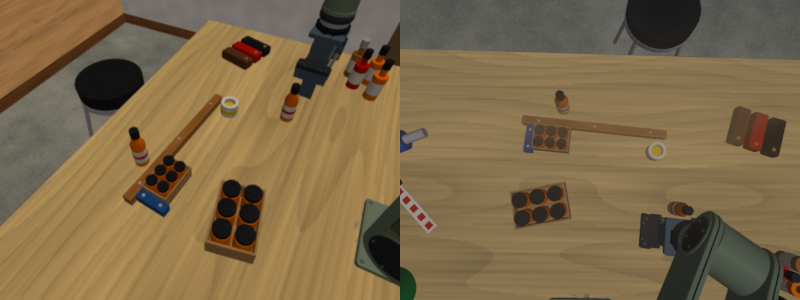

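The crops show the tray seated in the corner. The lid centre is at top pixel (240.5,218.3), where (240.5,217.8) is expected, and the lid rows slope 0.10–0.115 against the rail's 0.106. Both bottles, the roll and the big tray look unmoved. I'm handing in.

```bash
python3 -c "
from workcell import env
print(env.state()['force'],env.state()['time_s']);print(env.job_done())"
```

```text
[ 0.25708269 -0.05999497  0.48342943] 19.4
the job is handed in; nothing more can be done
None
```

The small tray now sits in the corner of the jig, its long side against the rail and its short end against the blue stop, which was at the rail's left (+y) end. I pushed the long side square to the rail, slid the tray along to the stop with shut fingers, then nudged the long side once more. I handed in at 19.4 s.

- **Contact:** each push ended with the tool no longer moving and the force rising: about 8 N and 9 N at the rail, 13 N at the stop. The final nudge stopped at the same depth as the first.
- **Position:** in the last top view, read by eye, the lids' centre was within about 0.5 pixel (roughly 1 mm) of the flush position. The lid rows sloped 0.10–0.115 in the image, against 0.106 for the rail.
- **Surroundings:** both bottles, the label roll and the larger tray looked unmoved. The arm finished well clear of the tray, with no force on the tool.
- **Check that failed:** the automatic lid-finding script found no lids in the last picture because its darkness threshold was too strict there.
- **Check that disagreed:** the end push stopped about 3 mm further along than I predicted. I put that down to my estimate of finger thickness or stop position, and the picture shows no gap.

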